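# Seat the staking head on its stand and tap the punch

## Task

Lift the blue staking head onto the green stand so that both pegs enter its foot and it sits fully home, with its yellow stripe at the stand's yellow-striped end, and let go of it. Then take the mallet and with it knock the sprung punch on top of the head down. Finally stand the mallet back on its face on the cork mat; leave the other things where they are.

Things in the scene. Friction and masses are not known exactly. Their poses are not given: they have to be found in the camera images.
- stand: Green stand, fixed: 140 x 100 x 20 mm (x, y, z), bare metal deck 116 x 76 mm on it, deck top 25 mm above the bench. Two steel pegs rise 14 mm from the deck at x = +35 and -35 mm, y = 0; 8 mm thick, tips tapered to 4 mm over the last 5 mm. Yellow stripe at the +x end. Origin: centre of the underside, z up; the seated head's origin lies 25 mm above it, axes agreeing.
- stand_peg (a point): Foot, at deck height, of the peg at the yellow-striped (+x) end of the stand.
- staking_head: Loose, 0.3-0.6 kg. Steel foot 100 x 60 x 16 mm (x, y, z), through holes 10.5 mm wide at x = +35 and -35 mm, y = 0, yellow stripe at the +x end. On it a blue block 38 (x) x 42 (y) mm, 16 to 60 mm above the underside: grip its 42 mm from above (fingers on the y sides). The punch on top reaches 82 mm above the underside. Origin: centre of the underside, z up.
- head_hole (a point): Lower mouth of the head's hole at its yellow-striped (+x) end; goes over stand_peg.
- punch (a joint): Travel of the sprung punch in the head: 0 up (at rest), 0.008 m fully down; the spring takes 3 N to start and about 9 N at the bottom, and returns it.
- punch_top (a point): Centre of the flat top of the punch's round dark steel cap (26 mm across), 82 mm above the head's underside, so 107 mm above the bench when seated and up.
- mat: Cork mat fixed on the bench, 200 x 120 x 5 mm (x, y, z), the mallet's place. Origin: centre of the underside. It lies left or right of the stand, the head on the other side.
- mallet: Small mallet, 0.18-0.37 kg, standing on the mat on one face. Head: upright cylinder 36 mm across, 64 mm high, brass with white faces. Wooden handle level along -x to x = -145 mm, 14 mm wide (y), 18 mm high, centre line 32 mm above the lower face: grip its width from above, about 48 mm from the head axis. Origin: centre of the lower, striking face; z up.
- oil_bottle: Bystander, leave alone: small amber glass jar with a black cap, 32 mm across, 52 mm high, behind the stand.
- loupe: Bystander, leave alone: black eyeglass loupe, a cone 36 mm across, 36 mm high, just beyond the cork mat.
- case_ring: Bystander, leave alone: brass ring lying flat, 42 mm across, 10 mm high, near the striped end of the head.
- screwdriver: Bystander, leave alone: red-handled screwdriver, 130 mm long, lying at the back.
- pin_tin: Bystander, leave alone: flat round steel tin, 60 mm across, 24 mm high, at the back.
- mug: Bystander, leave alone: blue ceramic mug, 80 mm across, 90 mm high, at the left side.

How it is judged:
On the way, in this order (a step that is already met when the one before it is completed fails the run):
1. The head is seated on the stand: stripe end on stripe end, holes within 3 mm of the pegs, foot level and fully home on the deck (within 2.5 mm), and the gripper has let go (horizontal distance between head_hole and stand_peg below 0.003 m and horizontal distance between staking_head and stand below 0.003 m and z of staking_head in the frame of stand between 0.0225 and 0.0275 m and angle between staking_head's own z axis and vertical below 0.05 rad and contact force between each of the fingers, mallet and staking_head below 0.1 N), for 0.2 s.
2. With the head still seated, the mallet knocks the punch down by at least 6 of its 8 mm (horizontal distance between head_hole and stand_peg below 0.003 m and horizontal distance between staking_head and stand below 0.003 m and z of staking_head in the frame of stand between 0.0225 and 0.0275 m and angle between staking_head's own z axis and vertical below 0.05 rad and value of joint punch above 0.006 m and contact force between mallet and staking_head above 2 N).
At the end, for the whole second after the job is handed in: The head sits level and fully home on the pegs (holes within 3 mm, foot within 2.5 mm of the deck), the punch is back up (within 1.5 mm), the mallet stands on its face (within 0.1 rad) on the mat, its centre 5 mm or more inside the edge, all at rest, the robot touching nothing (horizontal distance between head_hole and stand_peg below 0.003 m and horizontal distance between staking_head and stand below 0.003 m and z of staking_head in the frame of stand between 0.0225 and 0.0275 m and angle between staking_head's own z axis and vertical below 0.05 rad and value of joint punch below 0.0015 m and x of mallet in the frame of mat between -0.09 and 0.09 m and y of mallet in the frame of mat between -0.055 and 0.055 m and z of mallet in the frame of mat below 0.009 m and angle between mallet's own z axis and vertical below 0.1 rad and linear speed of each of mallet, staking_head below 0.02 m/s and contact force between each of the arm, the fingers and anything else below 0.1 N).
It fails at once if The punch is pushed down (over 3 mm) by the gripper or while the gripper touches the head: only the mallet may press it (value of joint punch above 0.003 m and contact force between any of the fingers, the arm and staking_head above 1 N).
It fails at once if The head is dropped onto the stand: let go more than about 6 mm above home, so that it falls faster than 0.35 m/s (linear speed of staking_head above 0.35 m/s and horizontal distance between staking_head and stand below 0.08 m and contact force between the fingers and staking_head below 0.1 N).
It fails at once if The mallet presses on the head or punch with more than 60 N (contact force between mallet and staking_head above 60 N).
It fails at once if A bystander (jar, loupe, ring, screwdriver, tin or mug) is shifted by more than 30 mm (distance of any of oil_bottle, loupe, case_ring, screwdriver, pin_tin, mug from where it was at the start of the episode above 0.03 m).
It also fails if it takes over 64 s, if anything falls off the work surface, if the arm or the gripper's body presses on something with over 40 N, if the wrist force passes 120 N, or if a joint passes its speed limit or range.

## Robot

A 7-joint arm with a two-finger parallel gripper is mounted at the origin on the work surface. World frame = base frame: x ahead of the robot, y to its left, z up, the work surface at z = 0. Lengths are in m, angles in rad, forces in N, time in s.
With the tool pointing down it reaches from about 0.35 to 0.9 m from the base axis. Payload 19.9 kg.
Tool frame: the origin (TCP) lies between the finger pads; the fingertips stand 19 mm ahead of it and the grasp point (between the pads) is the TCP; z points along the fingers, y is the line along which they close (so a half turn about z gives the same grasp; the last joint's range is limited). The gripper opens to 94 mm and grips with 3 to 60 N. Pads are 16 mm wide; open, the fingers measure 119 mm over their backs; the gripper's body (75 mm by 177 mm) begins 78 mm behind the grasp point.
Start: joints at [-1.345, 0.417, -0.01, 1.614, 0.005, 1.111, -0.053], TCP at [0.165, 0.603, 0.224] pointing down, gripper open.
Joint ranges: [-2.81, 2.81], [-0.39, 2.02], [-1.27, 1.25], [0.06, 2.57], [-1.19, 4.33], [0.19, 2], [-2.82, 2.82]. Speed limits (rad/s): [1.89, 1.89, 2.39, 2.39, 3.01, 3.01, 3.01].

## Interface

Orientations are given as a 3x3 rotation matrix whose columns are the frame's x, y, z axes.
In Python, from rig import robot gives the robot as it stands. Calls block until the motion is done:
- robot.move_ptp(position, orientation): joint-space move of the TCP to a pose.
- robot.move_linear(position, velocity=0.15, frame=None, threshold=None): straight line of the TCP; frame=None keeps the orientation; velocity is the mean speed in m/s. With threshold (N) it stops when the force on the tool has changed by that much, and returns True; else False.
- robot.goto_joints(angles): joint-space move.
- robot.gripper_to(opening): finger opening in m; the grip force is fixed at half the most; returns when the fingers have stopped.
- robot.pause(seconds).
- robot.ik(position, orientation): joint angles nearest the present ones, or None.
- robot.get_state(): the state.
- robot.grab_frame(name): name is "scene" or "side" or "wrist"; returns the picture (480x640x3 uint8, red, green, blue); there is no depth.
- robot.camera_info(name): a dict with "fx", "fy", "cx", "cy" (pixels), "dist" ([k1, k2, p1, p2, k3] as OpenCV has them; the pictures are not rectified), "rvec" (rotation vector, rad) and "tvec" (3), from world to camera coordinates, as OpenCV has them. Camera axes: x right, y down, z forward; pixel columns grow to the right and rows downward; lengths in m; the calibration is good to about 2 mm. A picture is of the moment at which its call begins: read the wrist's pose just before it. camera_info takes no time and is no camera call; for the wrist camera it gives the pose at the moment of the call.
A pose or a line that the arm cannot do raises robot.PlanningError and nothing moves.
- robot.sign_off(): hands the job in; it is judged then, once.
The state is a dict: "time": time; "qpos": joint angles; "joint_vel": joint speeds; "effort": joint torques, N m; "ee_pos": TCP position; "tool_rot": TCP orientation; "force": force on the tool from outside, world axes, zero at the start; "moment": the same for the moment, N m; "opening": finger opening in m; "grasp_force": force on a finger pad.
Only numpy, scipy, OpenCV 4.12 (cv2) and the standard library are available. Lean on these libraries where they do the work, as an engineer would, in place of code of your own. Each camera call takes 0.05 s, during which the arm holds its last target. There are 200 camera calls.

## Working session

There is one attempt and no reset: what is moved stays moved. The work goes in short steps, each a Python script; the robot and the scene stay as the last script left them, time stands still between calls to the robot, and variables do not carry over. Pictures are saved under pics/ and viewed, at most 10 in all, crops included, and the job is handed in when it is done.

```bash
mkdir -p pics; ls
python3 - <<'E'
from rig import robot
import cv2,numpy as np
for n in("scene","side"):
    im=robot.grab_frame(n); cv2.imwrite(f"pics/{n}0.png",im[:,:,::-1])
    c=robot.camera_info(n); print(n,c)
    R=cv2.Rodrigues(np.array(c["rvec"]))[0]; print(-R.T@np.array(c["tvec"]))
print(robot.get_state())
E
```

```text
pics
scene {'fx': 497.0058800527655, 'fy': 497.0058800527655, 'cx': 315.8538133525832, 'cy': 238.43783310584664, 'dist': array([-0.1239544,  0.       ,  0.       ,  0.       ,  0.       ]), 'rvec': array([ 2.11828673,  1.67258866, -0.42480466]), 'tvec': array([-0.2367072 , -0.48031673,  1.51810134])}
[ 1.18377512 -0.0568622   1.08940778]
side {'fx': 546.063771029536, 'fy': 546.063771029536, 'cx': 318.4581985028529, 'cy': 239.20691277034544, 'dist': array([0.00531689, 0.        , 0.        , 0.        , 0.        ]), 'rvec': array([ 2.21504007, -0.43776427,  0.18104825]), 'tvec': array([-0.52626695,  0.26318461,  1.03331967])}
[ 0.26800828 -0.79348855  0.84410903]
{'time': 0.1, 'qpos': array([-1.34550931,  0.4178814 , -0.010317  ,  1.61409334,  0.00474286,
        1.11072169, -0.05303041]), 'joint_vel': array([-2.34612604e-04, -8.20489798e-04, -5.73103409e-04, -1.28526653e-03,
       -5.26369832e-04, -1.70289903e-03,  2.91116436e-05]), 'effort': array([ 2.11502440e-03, -8.52581620e+01,  6.40825052e-01, -4.26694465e+01,
       -4.88578971e-02,  1.62907352e-02,  2.67506312e-05]), 'ee_pos': array([0.16470057, 0.60258186, 0.22391699]), 'tool_rot': array([[-9.64625400e-01,  2.63624371e-01, -1.69825124e-04],
       [ 2.63624400e-01,  9.64624816e-01, -1.06796039e-03],
       [-1.17722857e-04, -1.07495176e-03, -9.99999415e-01]]), 'force': array([-0.59097495, -0.13155423, -0.01710646]), 'moment': array([-0.03200694,  0.03584589,  0.02073489]), 'grasp_force': 0.0, 'opening': 0.09386687536254608}
```

View pics/scene0.png

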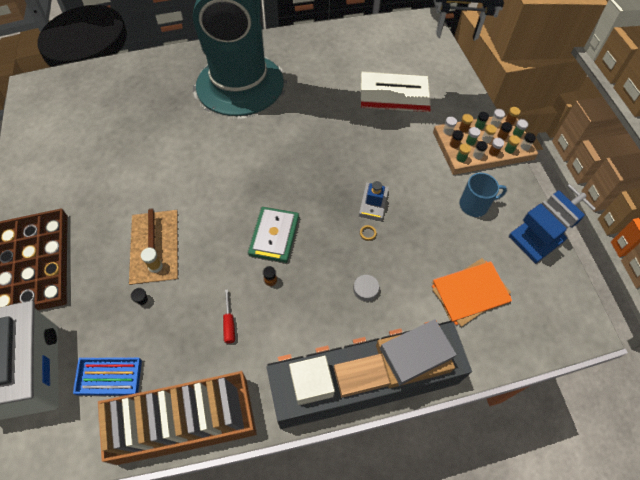

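View pics/side0.png

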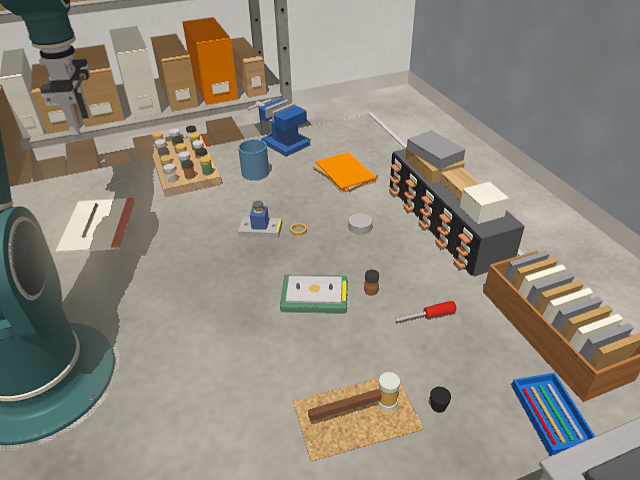

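The scene view shows the stand at (274,234) with its stripe at the lower (+x) end, the head at (375,198) with its stripe at (371,213), and the mallet on the mat at (152,245), its head at (151,258). The side view agrees. I'll get coarse positions first, then hover the wrist camera.

```bash
cat > h.py <<'E'
from rig import robot
import cv2,numpy as np
def ray(c,uv):
    K=np.array([[c["fx"],0,c["cx"]],[0,c["fy"],c["cy"]],[0,0,1]])
    p=cv2.undistortPoints(np.array(uv,float).reshape(-1,1,2),K,np.array(c["dist"])).reshape(-1,2)
    R=cv2.Rodrigues(np.array(c["rvec"]))[0]
    return -R.T@np.array(c["tvec"]), np.c_[p,np.ones(len(p))]@R
def plane(c,uv,z):
    o,d=ray(c,uv); return o+d*((z-o[2])/d[:,2])[:,None]
def down(yaw):  # tool x axis at yaw, z down
    c,s=np.cos(yaw),np.sin(yaw); return np.array([[c,s,0],[s,-c,0],[0,0,-1]])
def snap(n,f=None):
    c=robot.camera_info(n); im=robot.grab_frame(n)
    if f: cv2.imwrite(f"pics/{f}.png",im[:,:,::-1])
    return c,im
E
python3 - <<'E'
from h import *
c=robot.camera_info("scene")
print(plane(c,[(268,254),(274,231),(279,208)],.025))
print(plane(c,[(371,213),(380,185)],.016)); print(plane(c,[(376,187)],.082))
print(plane(c,[(151,253)],.064)); print(plane(c,[(152,212)],.041)); print(plane(c,[(154,246)],.005))
w=robot.camera_info("wrist"); s=robot.get_state()
o,d=ray(w,[(320,240)]); T=s["tool_rot"]
print("cam in tool",T.T@(o-s["ee_pos"]),d@T, w)
E
```

```text
[[ 0.61915397 -0.02550217  0.025     ]
 [ 0.55933891  0.00116587  0.025     ]
 [ 0.49567092  0.02674336  0.025     ]]
[[0.55822147 0.25369474 0.016     ]
 [0.47927658 0.30262041 0.016     ]]
[[0.52619722 0.26893939 0.082     ]]
[[ 0.57455874 -0.29519149  0.064     ]]
[[ 0.44363015 -0.28937215  0.041     ]]
[[ 0.52125622 -0.29988853  0.005     ]]
cam in tool [ 0.07435783  0.00090295 -0.16029038] [[-0.2606479   0.00938941  0.96545108]] {'fx': 390.41407556408745, 'fy': 390.41407556408745, 'cx': 315.70191985979193, 'cy': 240.11174105204148, 'dist': array([-0.07050876,  0.        ,  0.        ,  0.        ,  0.        ]), 'rvec': array([-2.32204624, -1.77219963, -0.23230928]), 'tvec': array([-0.62471693, -0.02859167,  0.39194874])}
```

Run:
```python
from h import *
import pickle
out={}
for n,p,y in(("stand",(.557,.0,.24),157),("head",(.52,.275,.24),150)):
    robot.move_ptp(np.array(p),down(np.radians(y))); robot.pause(.2)
    out[n]=snap("wrist","w_"+n)[0]; s=robot.get_state(); print(s["time"],s["qpos"])
pickle.dump(out,open("cams.pkl","wb"))
a,b=[cv2.imread(f"pics/w_{n}.png") for n in("stand","head")]
cv2.imwrite("pics/both.png",np.hstack([cv2.resize(i,(400,300)) for i in(a,b)]))
```

```text
2.9 [-0.58305643  0.32878911  0.65354257  1.78572988 -0.22193375  1.10148729
  1.31565223]
4.225 [-0.99372423  0.38109595  0.58923131  1.70761716 -0.23134149  1.12290839
  0.70900008]
```

View pics/w_stand.png

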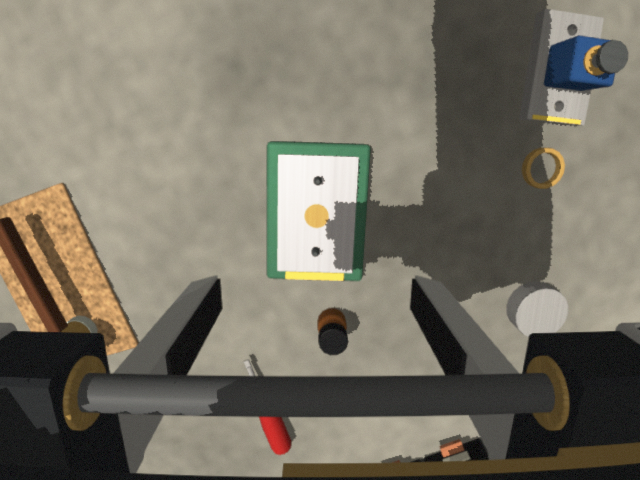

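View pics/w_head.png

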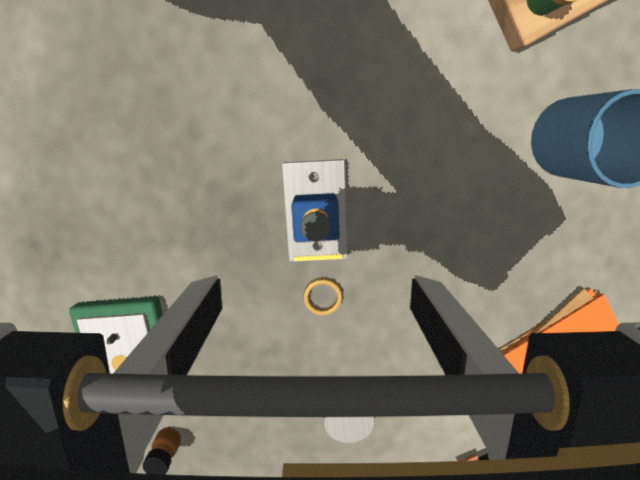

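Wrist over stand: the deck is centred near (317,213), pegs at (318,181) and (316,251), stripe at (315,276). Wrist over head: the foot runs from about (283,161) to (347,262), far hole at (314,177), stripe at (318,258), cap at (316,224).

```bash
cat >> h.py <<'E'
def rect(mask,roi):
    m=np.zeros_like(mask); x0,y0,x1,y1=roi; m[y0:y1,x0:x1]=mask[y0:y1,x0:x1]
    m=cv2.morphologyEx(m,cv2.MORPH_OPEN,np.ones((3,3),np.uint8))
    cs=cv2.findContours(m,cv2.RETR_EXTERNAL,cv2.CHAIN_APPROX_NONE)[0]
    return max(cs,key=cv2.contourArea).reshape(-1,2).astype(float)
def fit(c,cont,z):   # min area rectangle in world mm on plane z -> centre(m), sizes, long-axis yaw deg
    P=plane(c,cont,z)[:,:2]
    (cx,cy),(w,h),a=cv2.minAreaRect((P*1000).astype(np.float32))
    if w<h: w,h,a=h,w,a+90
    return np.array([cx,cy])/1000,(w,h),(a+90)%180-90
E
python3 - <<'E'
from h import *
import pickle
C=pickle.load(open("cams.pkl","rb"))
a,b=[cv2.imread(f"pics/w_{n}.png") for n in("stand","head")]
hs=cv2.cvtColor(a,cv2.COLOR_BGR2HSV); 
g=cv2.inRange(hs,(65,90,30),(90,255,255))
k=rect(g,(240,110,400,300)); print("stand",fit(C["stand"],k,.02))
# deck pegs: dark blobs
d=cv2.inRange(hs,(0,0,0),(180,255,70))
for roi in((305,170,330,192),(303,240,328,260)):
    q=rect(d,roi); r=cv2.boundingRect(q.astype(np.int32)); print(r,q.mean(0),plane(C["stand"],[q.mean(0)],.032))
y=cv2.inRange(hs,(22,150,150),(35,255,255)); q=rect(y,(270,262,360,290)); print("ystripe",plane(C["stand"],[q.mean(0)],.0205))
hs=cv2.cvtColor(b,cv2.COLOR_BGR2HSV)
print(hs[180,290:300:3],hs[170,250],hs[240,292],hs[200,345],hs[200,355], hs[177,314])
for t in(150,165,180):
    f=cv2.inRange(hs,(0,0,t),(180,45,255))|cv2.inRange(hs,(20,120,120),(35,255,255))|cv2.inRange(hs,(100,120,30),(125,255,255))
    q=rect(f,(270,145,360,268)); print("head",t,fit(C["head"],q,.016),cv2.boundingRect(q.astype(np.int32)))
d=cv2.inRange(hs,(0,0,0),(180,255,130)); q=rect(d,(306,169,322,185));m=cv2.boundingRect(q.astype(np.int32));print(m,plane(C["head"],[q.mean(0)],.016))
y=cv2.inRange(hs,(20,120,120),(35,255,255)); q=rect(y,(280,250,360,268)); print("hstripe",cv2.boundingRect(q.astype(np.int32)),plane(C["head"],[q.mean(0)],.016))
v=cv2.hconcat([cv2.resize(a[130:300,240:400],None,fx=2.5,fy=2.5,interpolation=2),cv2.resize(b[130:300,240:400],None,fx=2.5,fy=2.5,interpolation=2)]); cv2.imwrite("pics/crops.png",v)
E
```

```text
stand (array([0.55858636, 0.00130763]), (136.41641235351562, 96.74990844726562), -24.751861572265625)Traceback (most recent call last):
  File "<stdin>", line 11, in <module>
  File "h.py", line 20, in rect
    return max(cs,key=cv2.contourArea).reshape(-1,2).astype(float)
           ~~~^^^^^^^^^^^^^^^^^^^^^^^^
ValueError: max() iterable argument is empty
```

Run:
```python
from h import *
import pickle
C=pickle.load(open("cams.pkl","rb"))
a,b=[cv2.imread(f"pics/w_{n}.png") for n in("stand","head")]
v=cv2.hconcat([cv2.resize(i[130:300,240:400],None,fx=2.5,fy=2.5,interpolation=2) for i in(a,b)]); cv2.imwrite("pics/crops.png",v)
hs=cv2.cvtColor(a,cv2.COLOR_BGR2HSV)
d=cv2.inRange(hs,(0,0,0),(180,255,110))
for roi in((305,170,330,192),(303,240,328,260)):
    q=rect(d,roi); print(cv2.boundingRect(q.astype(np.int32)),plane(C["stand"],[q.mean(0)],.032))
hs=cv2.cvtColor(b,cv2.COLOR_BGR2HSV)
print(hs[180,290:300:3].tolist(),hs[170,250],hs[240,292],hs[200,344],hs[200,355], hs[177,314])
for t in(150,165,180):
    f=cv2.inRange(hs,(0,0,t),(180,45,255))|cv2.inRange(hs,(20,120,120),(35,255,255))|cv2.inRange(hs,(100,120,30),(125,255,255))
    q=rect(f,(270,145,360,268)); print("head",t,fit(C["head"],q,.016),cv2.boundingRect(q.astype(np.int32)))
y=cv2.inRange(hs,(20,120,120),(35,255,255)); q=rect(y,(280,250,360,268)); print("hstripe",cv2.boundingRect(q.astype(np.int32)),plane(C["head"],[q.mean(0)],.016))
```

```text
(314, 177, 8, 7) [[0.5274243  0.01584522 0.032     ]]
(312, 247, 8, 9) [[ 0.59029397 -0.01352486  0.032     ]]
[[21, 15, 225], [24, 17, 221], [23, 15, 222], [21, 15, 221]] [ 21  35 152] [ 22  18 210] [25 16 96] [23 40 77] [ 24  34 121]
head 150 (array([0.51719434, 0.27469653]), (123.77742004394531, 88.36080169677734), -30.154342651367188) (270, 145, 90, 123)
head 165 (array([0.52076703, 0.27350027]), (100.39431762695312, 60.5264892578125), -26.954971313476562) (282, 161, 63, 101)
head 180 (array([0.52073474, 0.27331467]), (99.82183074951172, 59.85537338256836), -27.251506805419922) (282, 161, 62, 100)
hstripe (295, 255, 47, 6) [[0.56362652 0.25225138 0.016     ]]
```

View pics/crops.png

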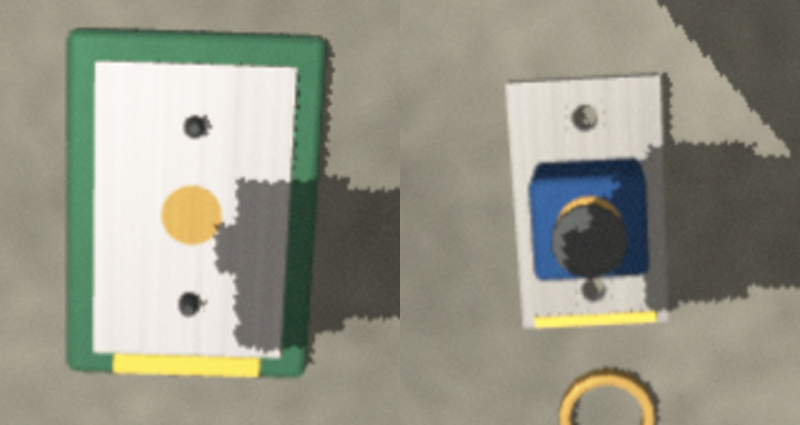

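Both outlines fit well: stand centre (.5587,.0012) at yaw -24.9°, head (.5207,.2733) at yaw -27.1°. Next I'll grip and lift the head.

Run:
```python
from h import *
R=down(np.radians(152.9)); p=np.array([.5207,.2733,.14])
robot.move_ptp(p,R)
p[2]=.042; print(robot.move_linear(p,.1,threshold=15)); robot.gripper_to(.03); s=robot.get_state(); print(s["time"],s["opening"],s["grasp_force"],s["ee_pos"])
p[2]=.13; robot.move_linear(p,.15)
s=robot.get_state(); print(s["opening"],s["force"])
S=np.array([.5587,.0012,.13]); robot.move_ptp(S,down(np.radians(155.1))); robot.pause(.2)
snap("wrist","w_held"); snap("side","s_held"); s=robot.get_state(); print(s["time"],s["ee_pos"])
```

```text
False
6.6917 0.04195829565530443 29.999514520168304 [0.52072614 0.27333122 0.0420012 ]
0.04203451947019154 [ 0.65887461  0.4771582  -3.59226445]
8.7917 [0.55876211 0.00203022 0.12995279]
```

View pics/w_held.png

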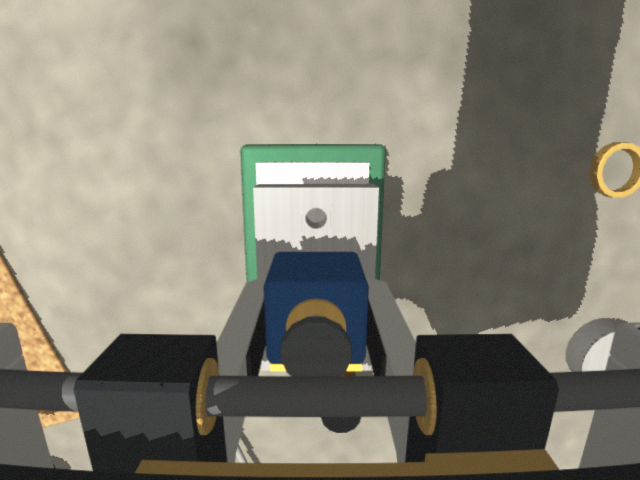

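The head is held level, its far hole at (316,217) and the foot's far edge from (254,186) to (379,187). The stand's far edge behind it runs from (242,146) to (385,146). I'll check the in-hand offset.

Run:
```python
from h import *
im=cv2.imread("pics/w_held.png"); hs=cv2.cvtColor(im,cv2.COLOR_BGR2HSV)
c=robot.camera_info("wrist"); s=robot.get_state(); p,T=s["ee_pos"],s["tool_rot"]; print(p,s["time"],np.degrees(np.arctan2(T[1,0],T[0,0])))
tool=lambda w:((w-p)@T*1000).round(1)
g=cv2.inRange(hs,(65,90,30),(90,255,255)); q=rect(g,(225,120,400,240))
top=q[:,1].min(); L=[q[q[:,1]==r][:,0] for r in(200,220,235)]
print("stand edges at rows",[(l.min(),l.max()) for l in L],top)
for r,l in zip((200,220,235),L): print("stand mid tool",tool(plane(c,[(l.min(),r),(l.max()+1,r)],.02)).mean(0))
print("stand far edge tool x",tool(plane(c,[(314,top)],.02)))
d=cv2.inRange(hs,(0,0,0),(180,255,150)); q=rect(d,(302,203,330,232)); print("hole",cv2.boundingRect(q.astype(np.int32)),tool(plane(c,[q.mean(0)],.104)))
w=cv2.inRange(hs,(0,0,185),(180,60,255)); q=rect(w,(240,190,390,235)); l=q[(q[:,1]>195)&(q[:,1]<225)][:,0]; print("foot",l.min(),l.max(),tool(plane(c,[(l.min(),205),(l.max()+1,205)],.104)), tool(plane(c,[(316,186.5)],.104)))
# where the stand centre from survey is in the tool frame
print("stand survey tool",tool(np.array([.5587,.0012,.02])))
```

```text
[0.55876211 0.00203022 0.12995279] 8.7917 155.1738669298617
stand edges at rows [(np.float64(244.0), np.float64(252.0)), (np.float64(245.0), np.float64(253.0)), (np.float64(245.0), np.float64(253.0))] 145.0
stand mid tool [ 30.5  -46.35 110.  ]
stand mid tool [ 16.2 -46.3 110. ]
stand mid tool [  5.2  -46.75 110.  ]
stand far edge tool x [[ 68.   -0.4 110. ]]
hole (306, 209, 20, 19) [[35.2  0.8 26. ]]
foot 253.0 377.0 [[ 41.8 -29.5  26. ]
 [ 41.7  30.9  26. ]] [[50.6  0.9 26. ]]
stand survey tool [ -0.3  -0.8 110. ]
```

Run:
```python
from h import *
im=cv2.imread("pics/w_held.png"); hs=cv2.cvtColor(im,cv2.COLOR_BGR2HSV)
c=robot.camera_info("wrist"); s=robot.get_state(); p,T=s["ee_pos"],s["tool_rot"]
tool=lambda w:((w-p)@T*1000).round(1)
g=cv2.inRange(hs,(60,60,20),(95,255,255))
for r in(155,165,180,200,240):
    x=np.where(g[r,225:400])[0]+225
    w=tool(plane(c,[(x.min()-.5,r),(x.max()+.5,r)],.02)); print(r,x.min(),x.max(),w[:,:2].tolist(),w.mean(0)[:2])
dk=cv2.inRange(hs,(0,0,100),(180,45,255))
for r in(168,174):
    x=np.where(dk[r,250:376])[0]+250; w=tool(plane(c,[(x.min()-.5,r),(x.max()+.5,r)],.025)); print("deck",x.min(),x.max(),w[:,:2].tolist(),w.mean(0)[:2])
print("deck far",tool(plane(c,[(314,162.5)],.025)))
```

```text
155 241 384 [[61.5, -50.5], [61.4, 47.5]] [61.45 -1.5 ]
165 241 384 [[54.8, -50.8], [54.7, 47.8]] [54.75 -1.5 ]
180 242 383 [[44.5, -50.6], [44.4, 47.5]] [44.45 -1.55]
200 243 382 [[30.5, -50.6], [30.5, 47.4]] [30.5 -1.6]
240 245 380 [[1.5, -50.5], [1.5, 47.2]] [ 1.5  -1.65]
deck 256 369 [[53.1, -39.8], [53.0, 36.9]] [53.05 -1.45]
deck 256 369 [[49.1, -40.0], [49.0, 37.0]] [49.05 -1.5 ]
deck far [[ 56.6  -0.4 105. ]]
```

Run:
```python
from h import *
s=robot.get_state(); p,T=s["ee_pos"],s["tool_rot"]
S=p+T@np.array([-.0005,-.0020,0]); S[2]=.095
R=down(np.radians(155.1))
robot.move_linear(S,.1,frame=R); robot.pause(.3); s=robot.get_state(); print("want",S,"got",s["ee_pos"],s["force"],s["time"])
cmd=S+(S-s["ee_pos"])*[1,1,0]; cmd[2]=.072
print(robot.move_linear(cmd,.04,threshold=10)); s=robot.get_state(); print(s["ee_pos"],s["force"],s["moment"])
if s["ee_pos"][2]<.075:
    cmd[2]=.0665; print(robot.move_linear(cmd,.02,threshold=10)); s=robot.get_state(); print(s["ee_pos"],s["force"],s["moment"],s["time"])
```

```text
want [5.58376170e-01 5.11929292e-06 9.50000000e-02] got [5.58606308e-01 3.83073452e-05 9.54052301e-02] [ 0.34128481 -0.27510641 -4.46728174] 9.5917
False
[ 5.58054312e-01 -9.80109372e-05  7.19649991e-02] [-0.45453906 -0.05610875 -3.81897159] [-0.02721806  0.04335309 -0.02097009]
True
[5.58306733e-01 2.98359485e-05 6.68261462e-02] [-1.03142976  0.81868734  6.6014765 ] [-0.02045356  0.27756476  0.01515917] 10.6333
```

Run:
```python
from h import *
import pickle
robot.gripper_to(.09); p=robot.get_state()["ee_pos"].copy(); p[2]=.20; robot.move_linear(p,.25)
snap("scene","sc1"); snap("side","si1")
robot.move_ptp(np.array([.52,-.295,.26]),down(0)); robot.pause(.2)
c=snap("wrist","w_mal")[0]; pickle.dump(c,open("cm.pkl","wb")); s=robot.get_state(); print(s["time"],s["qpos"])
a=cv2.imread("pics/sc1.png")[180:280,220:340]; b=cv2.imread("pics/si1.png")[230:330,260:380]; m=cv2.imread("pics/w_mal.png")
cv2.imwrite("pics/v1.png",cv2.vconcat([cv2.resize(m[:300],(640,300)),cv2.resize(cv2.hconcat([a,b]),(640,267))]))
```

```text
14.275 [-0.35776199  0.61737905  1.21477496  1.67001445 -0.60113151  1.28557038
 -0.59413807]
```

View pics/v1.png

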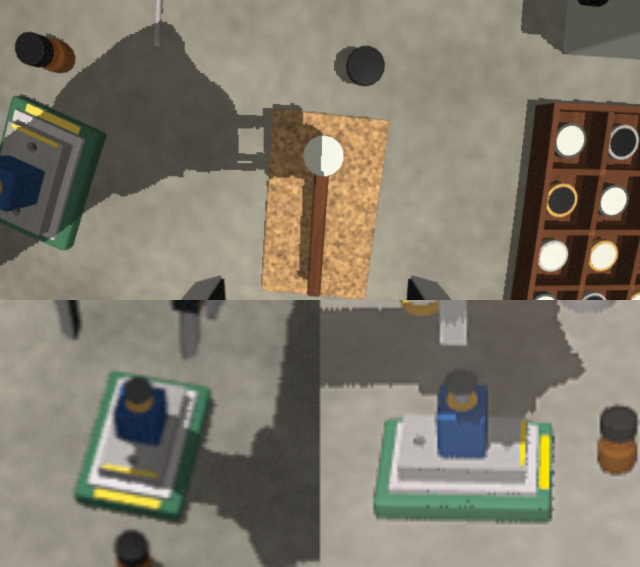

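The head is seated stripe to stripe in both views. In the wrist view the mallet's top is at (324,155), its handle runs to (314,295), and the mat spans (262–388, 107–298).

Run:
```python
from h import *
import pickle
c=pickle.load(open("cm.pkl","rb")); im=cv2.imread("pics/w_mal.png"); hs=cv2.cvtColor(im,cv2.COLOR_BGR2HSV)
print(hs[150,332],hs[150,312],hs[220,318],hs[220,350])
w=cv2.inRange(hs,(0,0,190),(180,60,255)); q=rect(w,(295,130,350,185)); 
g=cv2.inRange(hs,(0,0,80),(60,70,255)); q2=rect(g,(300,132,346,180))
for k in(q,q2): 
    (x,y),r=cv2.minEnclosingCircle(k.astype(np.float32)); print("top",x,y,r,plane(c,[(x,y)],.064))
h=cv2.inRange(hs,(0,80,30),(12,255,125)); k=rect(h,(295,185,340,280)); print(cv2.boundingRect(k.astype(np.int32)))
P=plane(c,k,.041)[:,:2]; vx,vy,x0,y0=cv2.fitLine((P*1000).astype(np.float32),cv2.DIST_HUBER,0,.01,.01).ravel(); print("handle yaw",np.degrees(np.arctan(vy/vx)),x0,y0,np.ptp(P,axis=0))
print("line y at x=.57",y0+(570-x0)*vy/vx)
print(plane(c,[(277,107),(388,121),(365,298),(262,290)],.005))
```

```text
[ 30  12 246] [ 33  24 127] [ 11 148 117] [ 16 126 221]
top 325.1015625 155.484375 19.729785919189453 [[ 0.57972224 -0.30302525  0.064     ]]
top 323.2454833984375 155.35354614257812 20.665456771850586 [[ 0.57983593 -0.30136209  0.064     ]]
(308, 185, 19, 95)
handle yaw -4.911875 506.23605 -297.47882 [0.09706338 0.01797378]
line y at x=.57 -302.95862
[[ 0.62552298 -0.25530428  0.005     ]
 [ 0.61197276 -0.36890097  0.005     ]
 [ 0.41631657 -0.35149084  0.005     ]
 [ 0.42621897 -0.23334512  0.005     ]]
```

Run:
```python
from h import *
y=np.radians(-4.9); u=np.array([np.cos(y),np.sin(y),0]); M=np.array([.580,-.3028,0])
g=M-.042*u; R=down(y)
robot.move_ptp(g+[0,0,.12],R)
print(robot.move_linear(g+[0,0,.037],.1,threshold=15)); robot.gripper_to(0.005); s=robot.get_state(); print(s["time"],s["opening"],s["grasp_force"],s["ee_pos"],s["force"])
robot.move_linear(g+[0,0,.20],.2); robot.pause(.2); s=robot.get_state(); print(s["opening"],s["force"],s["moment"],s["time"])
robot.move_ptp(np.array([.5583-.042,0,.19]),down(0)); robot.pause(.3)
s=robot.get_state(); print(s["time"],s["ee_pos"],s["force"],s["qpos"]); snap("side","s_str");snap("wrist","w_str")
a=cv2.imread("pics/s_str.png")[170:330,220:420]; b=cv2.imread("pics/w_str.png")
cv2.imwrite("pics/v2.png",cv2.hconcat([cv2.resize(a,(400,320)),cv2.resize(b,(400,320))]))
```

```text
False
17.025 0.013849207568300716 29.85694706439972 [ 0.53813631 -0.29918608  0.03696729] [ 0.07714136 -0.06118354 -0.5661905 ]
0.013837802217958875 [ 0.79461627  0.07316505 -3.38344613] [0.00039027 0.22735758 0.00467384] 18.1917
19.6417 [ 0.51638718 -0.00072621  0.19002412] [-0.65141339  1.1621436  -3.7814776 ] [-0.99840941  0.55553915  1.24793396  1.94384501 -0.60036633  1.08649914
 -1.06612275]
```

View pics/v2.png

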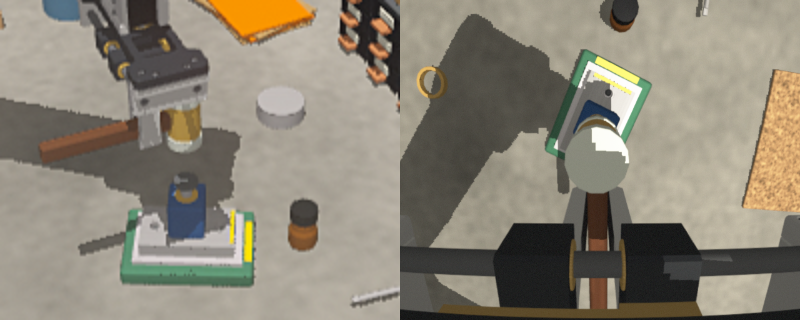

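The mallet hangs level above the punch. Joint 3 is close to its limit, so I'll check alternatives before striking.

Run:
```python
from h import *
c=np.array([.5583,.0,0])
for y in(-90,-60,-45,-30,-15,0,15,30,45,60):
    u=np.array([np.cos(np.radians(y)),np.sin(np.radians(y)),0])
    for z in(.19,.132):
        q=robot.ik(c-.042*u+[0,0,z],down(np.radians(y))); print(y,z,None if q is None else np.round(q,3))
```

```text
-90 0.19 [-1.006  0.671  1.25   1.84  -0.698  1.162 -2.657]
-90 0.132 [-0.988  0.799  1.249  1.888 -0.854  1.123 -2.544]
-60 0.19 [-1.032  0.617  1.249  1.892 -0.654  1.125 -2.148]
-60 0.132 [-1.008  0.754  1.249  1.94  -0.824  1.087 -2.02 ]
-45 0.19 [-1.035  0.593  1.249  1.913 -0.633  1.11  -1.887]
-45 0.132 [-1.007  0.73   1.244  1.962 -0.805  1.068 -1.755]
-30 0.19 [-1.03   0.573  1.249  1.93  -0.616  1.097 -1.62 ]
-30 0.132 [-0.999  0.711  1.241  1.979 -0.79   1.053 -1.484]
-15 0.19 [-1.018  0.56   1.248  1.94  -0.605  1.089 -1.346]
-15 0.132 [-0.971  0.671  1.206  1.989 -0.748  1.023 -1.236]
0 0.19 [-1.     0.555  1.248  1.944 -0.6    1.086 -1.066]
0 0.132 [-0.922  0.62   1.145  1.992 -0.688  0.986 -1.005]
15 0.19 [-0.944  0.51   1.179  1.94  -0.544  1.06  -0.837]
15 0.132 [-0.863  0.578  1.078  1.988 -0.63   0.958 -0.774]
30 0.19 [-0.876  0.475  1.103  1.929 -0.493  1.042 -0.605]
30 0.132 [-0.796  0.546  1.006  1.976 -0.575  0.937 -0.544]
45 0.19 [-0.802  0.451  1.02   1.911 -0.448  1.03  -0.372]
45 0.132 [-0.724  0.522  0.929  1.958 -0.525  0.922 -0.314]
60 0.19 [-0.727  0.438  0.94   1.888 -0.412  1.024 -0.135]
60 0.132 [-0.657  0.51   0.857  1.935 -0.484  0.916 -0.081]
```

Run:
```python
from h import *
p=np.array([.5583-.042,0,.30]); robot.move_ptp(p,down(0)); 
q=robot.get_state()["qpos"].copy(); print(q.round(3)); q[0]+=.45; q[2]-=.6; robot.goto_joints(q); print(robot.get_state()["ee_pos"])
y=np.radians(15); u=np.array([np.cos(y),np.sin(y),0]); c=np.array([.5583,0,0])
p=c-.042*u+[0,0,.19]; robot.move_ptp(p,down(y)); robot.pause(.2)
s=robot.get_state(); print(s["time"],s["qpos"].round(3),s["ee_pos"]-p,s["force"])
p[2]=.144; robot.move_linear(p,.1); robot.pause(.2); s=robot.get_state(); print(s["time"],s["ee_pos"]-p,s["force"],s["qpos"].round(3))
```

```text
[-1.047  0.312  1.21   1.813 -0.311  1.231 -1.317]
[0.50419164 0.05859654 0.23747371]
21.675 [-0.565  0.307  0.628  1.93  -0.217  0.971 -1.144] [0.0005165  0.00071744 0.000492  ] [-0.14254872  0.54661505 -2.96979604]
22.4833 [3.48894674e-04 4.05354585e-05 5.84142687e-04] [ 0.26472784  0.69060273 -3.75713371] [-0.533  0.373  0.6    1.97  -0.272  0.876 -1.098]
```

Run:
```python
from h import *
p=robot.get_state()["ee_pos"].copy(); y=np.radians(15);u=np.array([np.cos(y),np.sin(y),0]); p[:2]=([.5583,0,0]-.042*u)[:2]
for z in(.138,.135,.133,.1318,.131):
    p[2]=z; t=robot.move_linear(p,.06,threshold=25); s=robot.get_state(); print(z,t,s["ee_pos"][2],s["force"].round(2),s["moment"].round(2),s["time"])
    if t or s["force"][2]>9: break
robot.pause(.1); print(robot.get_state()["force"]); snap("side","s_hit"); snap("scene","c_hit")
```

```text
0.138 False 0.13798452278831594 [0.87 0.83 0.14] [ 0.11 -0.1   0.02] 22.7333
0.135 False 0.13506330807291883 [0.71 1.38 1.27] [ 0.22 -0.12 -0.01] 22.9833
0.133 False 0.13306945526470157 [1.1  0.77 3.53] [ 0.22 -0.15 -0.04] 23.2333
0.1318 False 0.13184863380232023 [1.96 1.99 4.61] [ 0.23 -0.21  0.01] 23.4833
0.131 False 0.13103782482023135 [1.81 1.29 5.8 ] [ 0.23 -0.24  0.  ] 23.7333
[0.88157752 0.91028918 5.29344997]
```

Run:
```python
from h import *
y=np.radians(15);u=np.array([np.cos(y),np.sin(y),0]); p=np.array([.5583,0,0])-.042*u
for z in(.1303,.1297):
    p[2]=z; t=robot.move_linear(p,.03,threshold=12); s=robot.get_state(); print(z,t,s["ee_pos"][2],s["force"].round(2),s["time"])
    if t or s["force"][2]>9: break
robot.pause(.1); s=robot.get_state();print(s["force"])
p[2]=.20; robot.move_linear(p,.15); robot.pause(.2); s=robot.get_state();print(s["force"],s["moment"],s["time"])
# return towards mat
y=np.radians(-4.9); u=np.array([np.cos(y),np.sin(y),0]); g=np.array([.575,-.3024,0])-.042*u
print(robot.ik(g+[0,0,.12],down(y)),robot.ik(g+[0,0,.037],down(y)))
robot.move_ptp(g+[0,0,.13],down(y)); robot.pause(.2); s=robot.get_state(); print(s["time"],s["qpos"].round(3)); snap("side","s_b"); snap("scene","c_b")
a=cv2.imread("pics/s_b.png")[230:480,220:470]; b=cv2.imread("pics/c_b.png")[160:310,100:340]
cv2.imwrite("pics/v3.png",cv2.hconcat([cv2.resize(a,(400,400)),cv2.resize(b,(400,400))]))
```

```text
0.1303 False 0.1303941868583638 [0.08 1.1  7.53] 24.1833
0.1297 False 0.12982565472968843 [-3.87  1.32 11.43] 24.4333
[-3.58245449  0.33276016 10.09018973]
[ 0.07169722 -0.03447772 -4.04001675] [-0.08192758  0.23160625  0.04481558] 25.35
[-0.05383721  0.60912463  0.70810297  1.7567193  -0.47383041  0.95363691
 -0.80944041] [-0.00215115  0.72052324  0.63666486  1.79239382 -0.56666114  0.81933657
 -0.74153682]
26.6917 [-0.061  0.596  0.715  1.751 -0.463  0.97  -0.818]
```

View pics/v3.png

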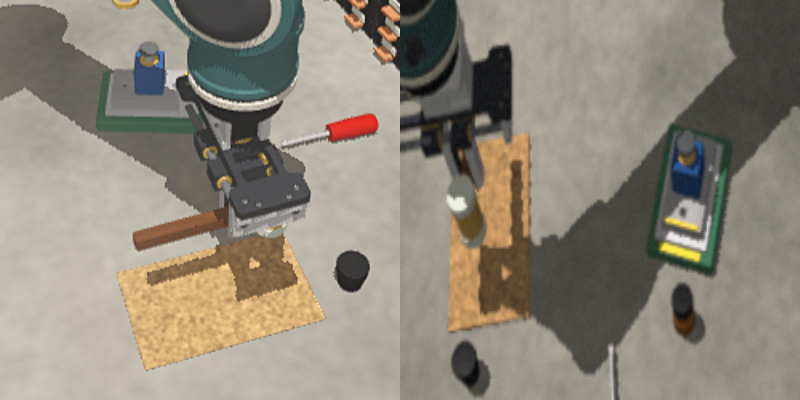

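The punch bottomed at about 14 N and is back up, and the head is still seated. The mallet hangs over the mat, so I'll set it down.

Run:
```python
from h import *
y=np.radians(-4.9); u=np.array([np.cos(y),np.sin(y),0]); g=np.array([.575,-.3024,0])-.042*u
robot.move_linear(g+[0,0,.045],.1); print(robot.move_linear(g+[0,0,.0355],.02,threshold=7)); s=robot.get_state(); print(s["ee_pos"],s["force"])
robot.gripper_to(.09); robot.pause(.2); robot.move_linear(g+[0,0,.24],.15); 
robot.pause(.5); c,_=snap("wrist","w_end"); snap("side","s_end"); snap("scene","c_end"); s=robot.get_state(); print(s["time"],s["force"],s["opening"])
a=cv2.imread("pics/w_end.png"); b=cv2.imread("pics/s_end.png")[220:470,250:500]
cv2.imwrite("pics/v4.png",cv2.hconcat([cv2.resize(a,(500,375)),cv2.resize(b,(300,375))]))
```

```text
True
[ 0.53305096 -0.29871209  0.03614201] [-1.37574028  1.23515654  7.25745443]
31.85 [-0.19466086 -1.39357248 -0.1124633 ] 0.08998454178395446
```

View pics/v4.png

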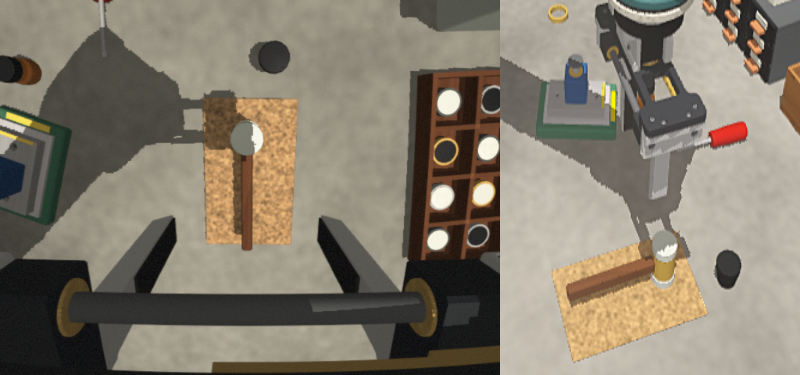

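The mallet stands upright on the mat, well inside its edges (its head at (246,138) in the wrist view). The head is seated with the punch up, and nothing touches the gripper.

```bash
python3 -c "
from rig import robot
print(robot.sign_off())"
```

```text
the job is handed in; nothing more can be done
None
```

I seated the head on the stand stripe to stripe, knocked the punch down fully with the mallet (it came back up), stood the mallet back on the mat, and handed the job in at about 32 s; sign-off returned no verdict.

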